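Pack a labelling kit: stacked cases and parts on a foam transit tray

ROBOT

A 6-joint arm with a two-finger parallel gripper is mounted at the origin on a cart in front of the work surface, level with it; the furniture and walls round the work are solid. World frame = base frame: x ahead of the robot, y to its left, z up, the work surface at z = 0. Lengths are in m, angles in rad, forces in N, time in s.
With the tool pointing down it reaches from about 0.35 to 1 m from the base axis. Payload 7.1 kg.
Tool frame: the origin (TCP) lies between the finger pads; the fingertips stand 22 mm ahead of it and the grasp point (between the pads) lies 3 mm ahead of it; x points along the fingers, y is the direction in which the jaws open and shut, and the axes are right-handed (so a half turn about x gives the same grasp; the last joint's range is limited). The gripper opens to 85 mm and grips with 20 to 120 N. Pads are 22 mm wide; open, the fingers measure 114 mm over their backs; the gripper's body (76 mm by 85 mm) begins 54 mm behind the grasp point. The pads swing forward as they close: fully open they stand 13 mm farther back than shut.
Start: joints at [1.246, 0.423, 1.63, -0, 1.089, -0.019], TCP at [0.188, 0.596, 0.217] pointing down, gripper open.
Joint ranges: [-3, 3], [-0.9, 2.11], [0.09, 2.58], [-1.31, 4.45], [0.11, 2.69], [-2.54, 2.54]. Speed limits (rad/s): [2.39, 2.39, 3.01, 3.14, 3.14, 3.14].

INTERFACE

Orientations are given as a rotation vector (axis times angle).
In Python, from rig import manip gives the robot as it stands. The module is installed in compiled form; this text tells all that it offers. Calls block until the motion is done:
- manip.move_to(position, orientation): joint-space move of the TCP to a pose.
- manip.servo_line(position, orientation=None, rate=0.15): straight line of the TCP; orientation=None keeps the orientation; rate is the mean speed in m/s.
- manip.set_joints(angles): joint-space move.
- manip.command_gripper(opening, f_grip=None): finger opening in m; f_grip is the grip in N (None keeps the last); returns when the fingers have stopped.
- manip.hold(seconds).
- manip.solve_ik(position, orientation): joint angles nearest the present ones, or None.
- manip.camera(name): name is "scene" or "side" or "wrist"; returns a dict with "image" (420x560x3 uint8, red, green, blue), "fx", "fy", "cx", "cy" (pixels), "cam_to_world" (4x4, takes a point from camera to world coordinates); the wrist camera has in their place "mount" (4x4, takes a point from camera to tool coordinates, whose origin is the TCP and whose axes are the tool frame's). Camera axes: x right, y down, z forward; pixel columns grow to the right and rows downward; lengths in m; the calibration is good to about 2 mm. A picture is of the moment at which its call begins: read the wrist's pose just before it. There is no depth.
A pose or a line that the arm cannot do raises manip.IKError and nothing moves.
- manip.sign_off(): hands the job in, once; it reports no verdict.
Readings, each from a call of its own:
- manip.get_time(): time.
- manip.get_joint_positions(): joint angles.
- manip.get_joint_vel(): joint speeds.
- manip.get_tau(): joint torques, N m.
- manip.get_position(): TCP position.
- manip.get_ee_rot(): TCP orientation.
- manip.get_contact_force(): force on the tool from outside, world axes, zero at the start.
- manip.get_torque(): the same for the moment, N m.
- manip.get_width(): finger opening in m.
Only numpy, scipy, OpenCV 4.12 (cv2) and the standard library are available. Lean on these libraries where they do the work, as an engineer would, in place of code of your own. Each camera call takes 0.05 s, during which the arm holds its last target. There are 200 camera calls.

TASK

Pack the labelling kit on the white foam transit tray: the power brick and the roll of labels, as far as they are there, each go down into the cut-out of their own outline, and the large case goes down into the big cut-out. On the large case build one steady stack of all the other kit pieces that are there (small case, carton, pile of hang tags, jar), widest base lowest and the narrowest on top: the small case stands with its four feet in the recesses of the large case's lid, and every piece lies flat, centred on the stack and squared up lengthways with the cases (the jar upright). Leave the tan tape, handheld terminal, box cutter and marker where they are.

Things in the scene. Friction and masses are not known exactly. Their poses are not given: they have to be found in the camera images.
- deck: fixed plywood bench riser on which all the work is done; its flat top, z = 0.130 m, spans x 0.36 to 0.735 and y -0.46 to 0.58. Origin: centre of the deck, at bench height. Beyond it a shelf overhangs: front edge at x = 0.705, underside at z = 0.33, so keep the hand and wrist short of it
- foam_tray: white foam slab 212 x 232 x 26 mm (x, y, z) on a 4 mm cardboard pad (228 x 248 mm), fixed on the deck; foam top 30 mm above the deck. Origin: centre of the pad's underside. Three cut-outs, each 13 mm deep (floor 17 mm above the deck), 5 mm longer and wider in all than the part of the piece that goes in
- pocket_large (a point): centre of the floor of the big rectangular cut-out (163 mm along its x, 113 mm along its y), for the large case; axes as foam_tray
- pocket_brick (a point): centre of the floor of the smaller rectangular cut-out (101 mm along its x, 58 mm along its y), for the power brick; axes as foam_tray
- pocket_round (a point): centre of the floor of the round cut-out, 71 mm across, for the label roll
- case_large: large grey lidded case, lid 164 x 114 mm (x, y), body under it 158 x 108, 55 mm high with its four 5 mm feet, 0.5 kg. Origin: underside centre at foot soles. Sunken grip in the lid: a black bar 20 mm wide (x), 40 long (y), top flush with the lid, between two finger wells 30 (x) x 40 (y) x 22 mm deep; pinch it from above, fingers closing along x. The power brick, if there, starts on this lid
- case_large_lid (a point): centre of the large case's lid, at lid height (on top of the grip bar), 55 mm above the case's origin; axes as the case. Near the lid's corners are four square recesses, 20.4 mm wide and 5.5 mm deep, centred at x = +-46, y = +-32 mm, for the small case's feet
- case_small: small grey lidded case, 124 x 92 mm (x, y), 45 mm high with its four 5 mm feet, about 0.3 kg. Origin: underside centre at the soles of the feet. Feet round, tapered from 17 to 12 mm at the sole, at x = +-46, y = +-32 mm; stood in the large lid's recesses, its origin is 5 mm below the large lid's top. Same grip bar and wells as the large case (fingers close along x); no recesses in its lid
- case_small_lid (a point): centre of the small case's lid, at lid height, 45 mm above the case's origin; axes as the case
- carton: plain taped brown carton, 106 x 66 x 36 mm (x, y, z), 0.16 kg; may be absent. Origin: underside centre
- tag_pile: banded pile of paper hang tags, 91 x 56 x 19 mm (x, y, z), solid 88 x 52 x 18 mm, 0.06 kg; may be absent. Origin: underside centre
- jar: small round glass screw-top jar, 50 mm across the body (lower 18 mm), white cap 45 mm across (upper 16 mm), 42 mm high, standing upright, 0.12 kg; may be absent. Origin: underside centre
- power_brick: black laptop-type power brick, 96 x 53 x 30 mm (x, y, z), 0.26 kg; may be absent. Origin: underside centre. Starts on the large case's lid
- label_roll: white roll of labels standing on its end, 64 mm across, 50 mm high, 0.14 kg; may be absent. Origin: underside centre
- tan_tape: bystander: tan packing tape roll lying flat, 116 mm across, 48 mm high; leave alone
- terminal: bystander: black handheld terminal lying face up, 149 x 72 x 23 mm; leave alone
- cutter: bystander: yellow box cutter, 172 mm long (along its y), 20 mm high; leave alone
- marker: bystander: black marker pen, 138 mm long (along its y), 17 mm thick; leave alone

How it is judged:
On the way, in this order (a step that is already met when the one before it is completed fails the run):
1. the large case stands level in the big cut-out (horizontal distance between case_large and pocket_large below 0.008 m and z of case_large in the frame of pocket_large between -0.004 and 0.004 m and angle between case_large's own z axis and vertical below 0.05 rad), for 0.2 s.
2. the small case stands on the large one, its feet in the recesses of the lid (horizontal distance between case_small and case_large_lid below 0.006 m and z of case_small in the frame of case_large_lid between -0.008 and -0.003 m and angle between case_small's own z axis and vertical below 0.05 rad and angle between the x axis of case_small and the x axis of case_large, either way round below 0.1 rad), for 0.2 s.
At the end, for the whole second after the job is handed in: large case, brick and roll on their cut-outs' floors (8 mm); small case's feet in the lid recesses (6 mm, 0.1 rad); carton, tags, jar level, in that order from below, within 18 mm of the small case's axis, carton and tags within 0.2 rad of its length; at rest. Absent pieces do not count (all of step 1 and all of step 2 and horizontal distance between each of carton, tag_pile, jar and case_small below 0.018 m and angle between each of carton, tag_pile, jar's own z axis and vertical below 0.06 rad and angle between the x axis of each of carton, tag_pile and the x axis of case_small, either way round below 0.2 rad and z of carton in the frame of case_small between 0.04 and 0.05 m and z of each of tag_pile, jar in the frame of case_small above 0.04 m and z of each of tag_pile, jar in the frame of carton above 0.031 m and z of jar in the frame of tag_pile above 0.013 m and horizontal distance between power_brick and pocket_brick below 0.008 m and z of power_brick in the frame of pocket_brick between -0.004 and 0.004 m and angle between each of power_brick, label_roll's own z axis and vertical below 0.05 rad and horizontal distance between label_roll and pocket_round below 0.008 m and z of label_roll in the frame of pocket_round between -0.004 and 0.004 m and linear speed of each of case_large, case_small, carton, tag_pile, jar, power_brick, label_roll below 0.02 m/s); the robot touches nothing.
It fails at once if a bystander (tape, handheld terminal, box cutter, marker) is moved more than 30 mm (distance of any of tan_tape, terminal, cutter, marker from where it was at the start of the episode above 0.03 m).
Of carton, tag_pile, jar, power_brick, label_roll only 3 to 5 are there at a start; the rules pass over those that are not, and their reading is None.
At some moment in a run one of case_large, label_roll, power_brick may be knocked a few centimetres aside while the robot is not near it.
It also fails if it takes over 210 s, if anything falls off the work surface, if the arm or the gripper's body presses on something with over 40 N, if the wrist force passes 120 N, or if a joint passes its speed limit or range.

## Working session

There is one attempt and no reset: what is moved stays moved. The work goes in short steps, each a Python script; the robot and the scene stay as the last script left them, time stands still between calls to the robot, and variables do not carry over. Pictures are saved under pics/ and viewed, about 12 in all and at most 16, crops included, and the job is handed in when it is done.

```bash
mkdir -p pics; ls
python3 - <<'E'
from rig import manip
import cv2,numpy as np
for n in ["scene","side","wrist"]:
    c=manip.camera(n); cv2.imwrite(f"pics/{n}0.png",c["image"][:,:,::-1])
    print(n,c["fx"],c["fy"],c["cx"],c["cy"]); print(np.round(c.get("cam_to_world",c.get("mount")),4).tolist())
print(manip.get_time(),manip.get_position(),manip.get_ee_rot(),manip.get_width())
E
```

```text
pics
scene 413.89416658997646 413.89416658997646 279.78456614549435 202.84671960509593
[[-0.5556, -0.3522, 0.7532, -0.2735], [-0.8313, 0.2522, -0.4953, 0.66], [-0.0155, -0.9013, -0.4329, 0.6352], [0.0, 0.0, 0.0, 1.0]]
side 408.1597592380685 408.1597592380685 285.70400976297003 213.17506297144539
[[0.2638, -0.6826, 0.6815, -0.2862], [-0.9646, -0.1897, 0.1834, -0.1435], [0.0041, -0.7057, -0.7085, 1.0192], [0.0, 0.0, 0.0, 1.0]]
wrist 339.92055988752935 339.92055988752935 280.89801783146095 202.9081185887066
[[-0.0, -0.3276, 0.9448, -0.1581], [1.0, 0.0, 0.0, -0.0005], [-0.0, 0.9448, 0.3276, -0.0849], [0.0, 0.0, 0.0, 1.0]]
0.15 [0.18799334 0.59560071 0.21652435] [ 0.23911122  1.55765341 -0.24094557] 0.08503818695524495
```

View pics/scene0.png

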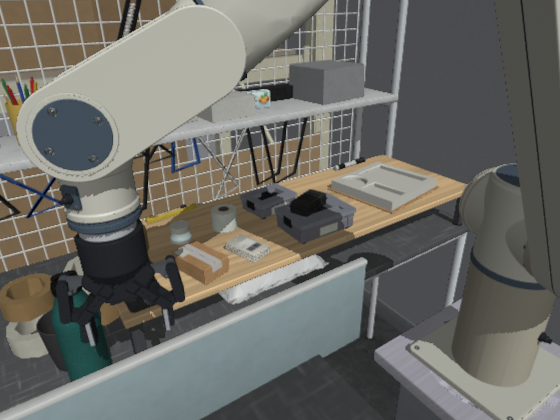

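View pics/side0.png

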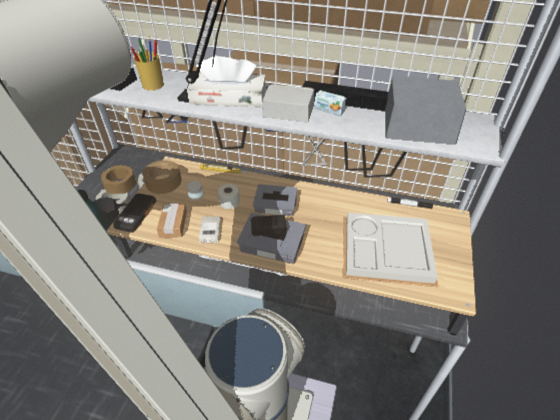

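Both views show all five optional pieces present: carton (side px 172,220), tags (210,228), jar (195,190), roll (228,195), and brick on the large case (268,225). The small case is at (275,200) and the tray at (390,248). Next are overhead wrist views.

```bash
cat > h.py <<'E'
from rig import manip as m
import numpy as np, cv2
from scipy.spatial.transform import Rotation as Rn
def rv(psi):   # tool down; tool y = (-sin,cos), tool z=(cos,sin)
    c,s=np.cos(psi),np.sin(psi)
    return Rn.from_matrix(np.array([[0,-s,c],[0,c,s],[-1,0,0]])).as_rotvec()
def shot(name="wrist",fn=None):
    p=np.array(m.get_position()); R=Rn.from_rotvec(m.get_ee_rot()).as_matrix()
    c=m.camera(name)
    if name=="wrist":
        T=np.eye(4);T[:3,:3]=R;T[:3,3]=p; T=T@np.array(c["mount"])
    else: T=np.array(c["cam_to_world"])
    if fn: cv2.imwrite(f"pics/{fn}.png",c["image"][:,:,::-1]); np.savez(f"pics/{fn}.npz",im=c["image"],T=T,k=[c["fx"],c["fy"],c["cx"],c["cy"]])
    return c["image"],T,[c["fx"],c["fy"],c["cx"],c["cy"]]
def load(fn):
    d=np.load(f"pics/{fn}.npz"); return d["im"],d["T"],d["k"]
def p2w(uv,T,k,z):
    uv=np.atleast_2d(uv).astype(float)
    d=np.c_[(uv[:,0]-k[2])/k[0],(uv[:,1]-k[3])/k[1],np.ones(len(uv))]@T[:3,:3].T
    o=T[:3,3]; return (o+d*((z-o[2])/d[:,2])[:,None])[:,:2]
def w2p(P,T,k):
    q=(np.atleast_2d(P)-T[:3,3])@T[:3,:3]
    return np.c_[k[0]*q[:,0]/q[:,2]+k[2],k[1]*q[:,1]/q[:,2]+k[3]]
def ortho(sh,z,x0,x1,y0,y1,s=2000):
    """rectified top view of plane z; col=(y1-y)*s, row=(x1-x)*s"""
    im,T,k=sh
    W,H=int((y1-y0)*s),int((x1-x0)*s)
    w=np.array([[x1,y1],[x1,y0],[x0,y0],[x0,y1]]); px=w2p(np.c_[w,np.full(4,z)],T,k)
    M=cv2.getPerspectiveTransform(px.astype(np.float32),np.float32([[0,0],[W,0],[W,H],[0,H]]))
    return cv2.warpPerspective(im,M,(W,H))
def o2w(c,x1,y1,s=2000): c=np.atleast_2d(c); return np.c_[x1-c[:,1]/s,y1-c[:,0]/s]
E
python3 - <<'E'
from h import *
p=m.get_position(); m.servo_line([p[0],p[1],.40],rate=.25)
for i,y in enumerate([.3,-.12]):
    m.move_to([.44,y,.46],rv(0)); shot(fn=f"ov{i}")
print(m.get_time(),m.get_contact_force())
E
cd pics; python3 -c "
import cv2,numpy as np
a=cv2.imread('ov0.png');b=cv2.imread('ov1.png');cv2.imwrite('ov.png',np.hstack([a,b])[:,:])
for n in '01':
    pass
"
```

```text
4.1417 [0.11458409 0.32502465 0.09224878]
```

View pics/ov0.png

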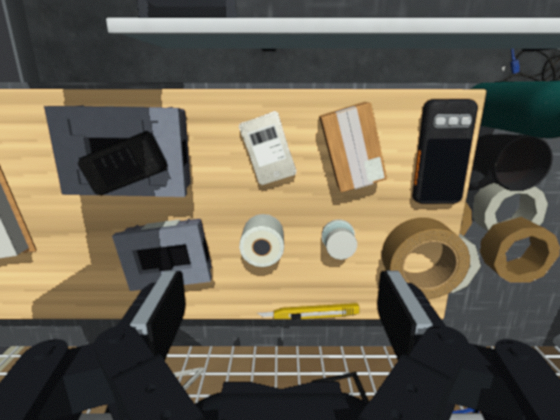

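View pics/ov1.png

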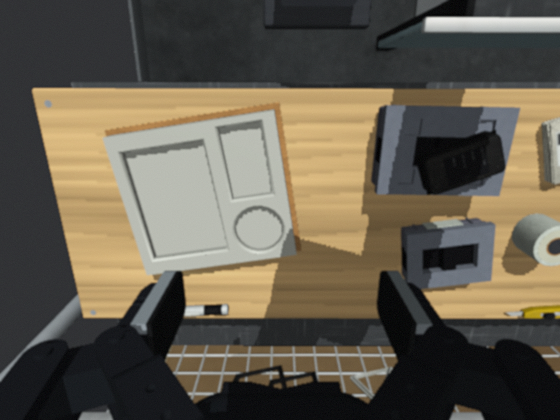

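The overviews are clear, with image right = +y and image down = +x.
- **ov0 (kit side):** brick centre (123,163), large lid (118,150), small lid (163,255), roll top (262,235), tags (268,148), carton (352,147), jar cap (340,238).
- **ov1 (tray):** big pocket (175,200), brick pocket (246,160), round pocket (258,228).

Now the coarse positions.

Run:
```python
from h import *
A=load("ov0");B=load("ov1")
def c(n,S,uv,z): print(n,np.round(p2w(uv,S[1],S[2],z),3).tolist())
c("brick corners",A,[[80,158],[152,133],[167,165],[92,193]],.215)
c("large lid",A,[[47,108],[186,108],[188,195],[62,195]],.185)
c("small",A,[[114,235],[203,220],[212,282],[130,290]],.175)
c("roll",A,[262,235],.18);c("tags",A,[268,148],.149);c("carton",A,[352,147],.166);c("jar",A,[340,238],.172)
c("tray",B,[[107,136],[272,108],[297,252],[150,273]],.16)
c("pbrick",B,[[219,129],[262,121],[273,193],[231,200]],.16)
c("plarge",B,[[122,151],[205,139],[228,246],[150,259]],.16)
c("round",B,[258,228],.16)
c("wood edge",A,[[200,89],[200,319]],.13)
for p,psi in [([.44,.25,.4],x) for x in(-1.57,0,.5,1.57)]+[([.5,-.25,.4],x) for x in(-1.57,0,1.57)]:
    q=m.solve_ik(p,rv(psi)); print(p,psi,None if q is None else np.round(q,2))
```

```text
brick corners [[0.437, 0.059], [0.407, 0.149], [0.446, 0.163], [0.481, 0.066]]
large lid [[0.381, 0.013], [0.381, 0.184], [0.493, 0.176], [0.493, 0.008]]
small [[0.556, 0.062], [0.533, 0.191], [0.633, 0.197], [0.647, 0.072]]
roll [[0.554, 0.274]]
tags [[0.437, 0.282]]
carton [[0.432, 0.395]]
jar [[0.562, 0.385]]
tray [[0.42, -0.352], [0.384, -0.131], [0.592, -0.095], [0.628, -0.32]]
pbrick [[0.41, -0.202], [0.4, -0.145], [0.499, -0.131], [0.51, -0.19]]
plarge [[0.44, -0.335], [0.424, -0.221], [0.582, -0.198], [0.604, -0.317]]
round [[0.553, -0.153]]
wood edge [[0.359, 0.19], [0.735, 0.161]]
[0.44, 0.25, 0.4] -1.57 [ 0.49  0.07  1.67 -0.    1.4   0.49]
[0.44, 0.25, 0.4] 0 [ 0.49  0.07  1.67 -0.    1.4  -1.08]
[0.44, 0.25, 0.4] 0.5 [ 0.49  0.07  1.67 -0.    1.4  -1.58]
[0.44, 0.25, 0.4] 1.57 None
[0.5, -0.25, 0.4] -1.57 [-0.48  0.16  1.56 -0.    1.41 -0.49]
[0.5, -0.25, 0.4] 0 [-0.48  0.16  1.56  0.    1.41 -2.06]
[0.5, -0.25, 0.4] 1.57 None
```

```bash
cat >> h.py <<'E'
def look(xy,ztop,psi,fn,d=.2):
    m.move_to([xy[0],xy[1],ztop+d],rv(psi)); m.hold(.15); return shot(fn=fn)
E
python3 - <<'E'
from h import *
look([.444,.109],.215,-1.25,"brick")
look([.554,.274],.18,0,"roll")
look([.455,-.167],.16,.16,"pbrick",.22)
look([.553,-.153],.16,0,"pround",.22)
print(m.get_time())
I=[cv2.resize(cv2.imread(f"pics/{n}.png"),(400,300)) for n in("brick","roll","pbrick","pround")]
cv2.imwrite("pics/m1.png",np.vstack([np.hstack(I[:2]),np.hstack(I[2:])]))
E
```

```text
9.6
```

View pics/m1.png

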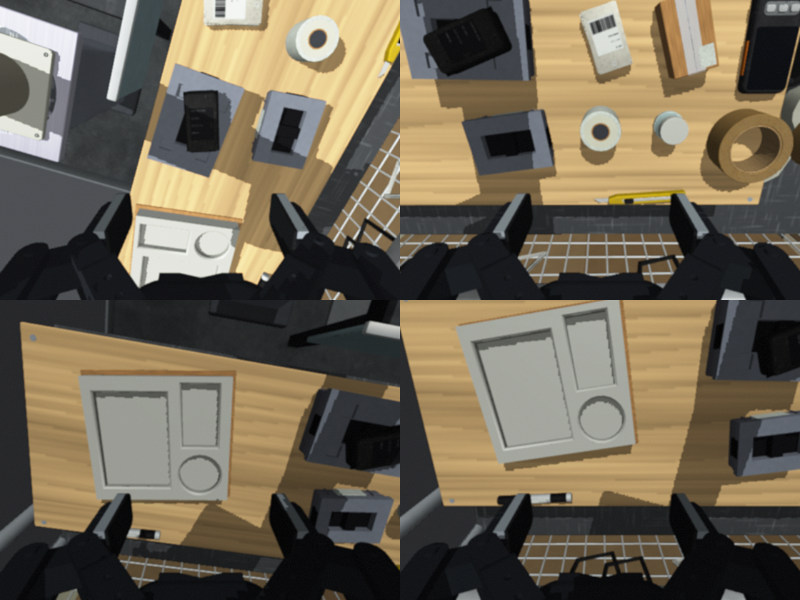

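The looks are clean: brick in the upper-left frame at (203,122), roll core at (600,130), and all three pockets are visible. I'll rectify these at their top-plane heights to measure edges.

Run:
```python
from h import *
a=ortho(load("brick"),.215,.37,.52,.03,.19,2500)
b=ortho(load("pround"),.16,.37,.65,-.37,-.08,1400)
r=ortho(load("roll"),.18,.50,.60,.22,.32,2500)
im=np.zeros((600,800,3),np.uint8)
g=cv2.convertScaleAbs(a,alpha=1.8,beta=10)
im[:375,:400]=g; im[:b.shape[0],400:400+b.shape[1]]=cv2.convertScaleAbs(b,alpha=.9); im[376:600,:250]=r[:224]
cv2.imwrite("pics/o1.png",im[:,:,::-1])
```

```text
Traceback (most recent call last):
ValueError: could not broadcast input array from shape (392,406,3) into shape (392,400,3)
```

Run:
```python
from h import *
a=ortho(load("brick"),.215,.37,.52,.03,.19,2500)
b=ortho(load("pround"),.16,.37,.65,-.37,-.09,1400)
r=ortho(load("roll"),.18,.50,.60,.22,.32,2200)
im=np.zeros((600,800,3),np.uint8)
g=cv2.convertScaleAbs(a,alpha=1.8,beta=10)
im[:375,:400]=g; im[:b.shape[0],400:400+b.shape[1]]=b[:,:400]; im[376:596,:220]=r
cv2.imwrite("pics/o1.png",im[:,:,::-1])
```

```text
Traceback (most recent call last):
ValueError: could not broadcast input array from shape (219,220,3) into shape (220,220,3)
```

Run:
```python
from h import *
a=ortho(load("brick"),.215,.37,.52,.03,.19,2500)
b=ortho(load("pround"),.16,.37,.65,-.37,-.09,1400)
r=ortho(load("roll"),.18,.50,.60,.22,.32,2200)
im=np.zeros((600,800,3),np.uint8)
def put(p,y,x): p=p[:600-y,:800-x]; im[y:y+p.shape[0],x:x+p.shape[1]]=p
put(cv2.convertScaleAbs(a,alpha=1.8,beta=10),0,0); put(b,0,400); put(r,376,0)
cv2.imwrite("pics/o1.png",im[:,:,::-1])
```

```text
(no output)
```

View pics/o1.png

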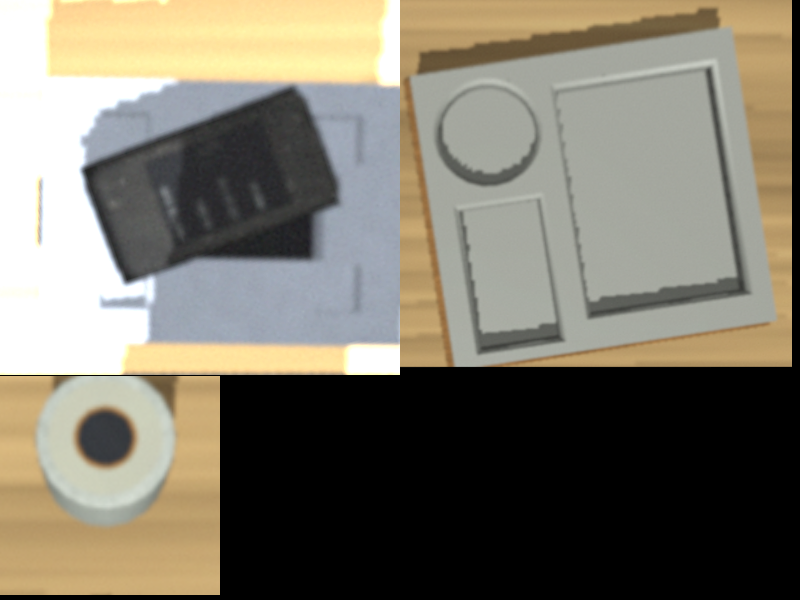

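Measurements hold up against the given sizes to within chamfers and rounded edges:

| Item | x | y | Size seen | Other |
|---|---|---|---|---|
| Brick | .4458 | .1056 | 91 x 49 mm (rounded) | psi −1.20 |
| Pocket brick | .4536 | −.1686 | | |
| Pocket large | .5141 | −.2695 | | tray yaw .144 |
| Pocket round | .5554 | −.1529 | | |
| Roll | .5723 | .2723 | 62 mm | |

Placing the brick first.

```bash
cat >> h.py <<'E'
YAW=.144; PB=np.array([.4536,-.1686]); PL=np.array([.5141,-.2695]); PR=np.array([.5554,-.1529])
def pick(xy,ztcp,psi,f=40,open_=.085,zh=.33):
    m.command_gripper(open_); m.move_to([*xy,zh],rv(psi))
    m.servo_line([*xy,ztcp+.03],rate=.2); m.servo_line([*xy,ztcp],rate=.06)
    print("down F",np.round(m.get_contact_force(),1)); m.command_gripper(0.0,f)
    print("width",round(m.get_width(),4)); 
def insert(xy,zend,psi,tol=.003,fmax=8,start=.02,offs=((0,0),)):
    """lower to zend; on early contact try lateral offsets (world xy)"""
    f0=np.array(m.get_contact_force())
    m.servo_line([*xy,zend+start],rate=.1); f0=np.array(m.get_contact_force()); z=zend+start
    i=0; o=np.zeros(2)
    while z>zend+1e-4:
        z-=.001; m.servo_line([*(xy+o),z],rate=.04)
        dF=np.array(m.get_contact_force())-f0
        if dF[2]>fmax:
            print("contact z-zend %.4f"%(z-zend),np.round(dF,1),"off",o)
            if z-zend<tol: break
            i+=1
            if i>=len(offs): print("GIVE UP"); return False
            z+=.002; m.servo_line([*(xy+o),z],rate=.05); o=np.array(offs[i]); m.servo_line([*(xy+o),z],rate=.03)
    print("end dz %.4f"%(m.get_position()[2]-zend),np.round(np.array(m.get_contact_force())-f0,1),"off",o); return True
SP=[(0,0)]+[(r*np.cos(a),r*np.sin(a)) for r in(.002,.0035) for a in np.arange(8)*np.pi/4]
E
python3 - <<'E'
from h import *
m.move_to([.4458,.1056,.36],rv(-1.2)); shot(fn="b2")
pick([.4458,.1056],.220,-1.20)
m.servo_line([.4458,.1056,.30],rate=.2); print("lift w",m.get_width(),np.round(m.get_contact_force(),1))
psi=YAW
m.move_to([*PB,.30],rv(psi))
print(insert(PB,.182,psi,offs=SP))
print(m.get_time()); shot(fn="b3"); shot("side",fn="s3")
E
```

```text
down F [1.6 0.2 0.7]
width 0.0001
lift w -0.00022932716836003076 [-0.9 -0.7 -0.9]
end dz -0.0001 [-1.1  0.3 -0.4] off [0. 0.]
True
21.95
```

The gripper closed on nothing, so I'll look.

Run:
```python
from h import *
m.servo_line([*PB,.30],rate=.2); m.command_gripper(.085)
look([.444,.109],.215,-1.2,"b4")
I=[cv2.imread(f"pics/{n}.png") for n in("b2","b4","s3","b3")]
I=[cv2.resize(i,(400,300)) for i in I]
cv2.imwrite("pics/m2.png",np.vstack([np.hstack(I[:2]),np.hstack(I[2:])]))
```

```text
(no output)
```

View pics/m2.png

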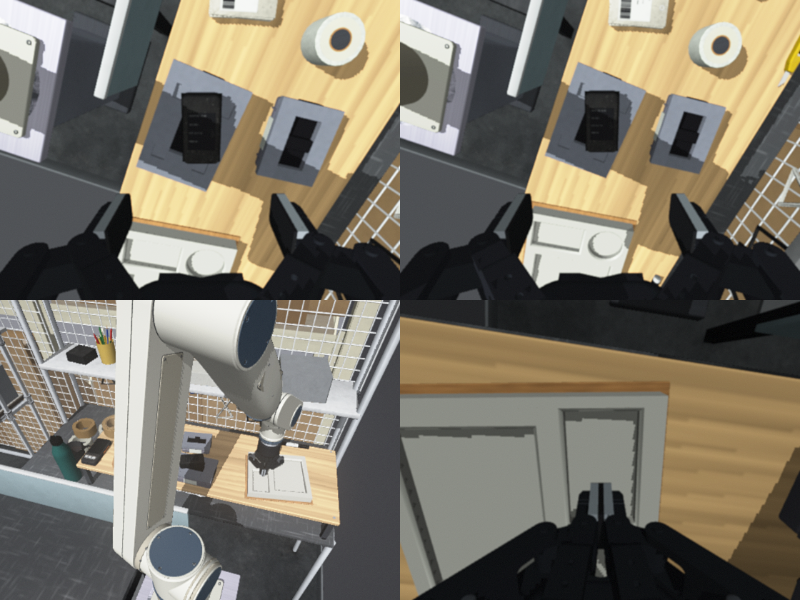

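The brick has not moved (montage: brick still at (203,125), tray empty), so the fingers closed above it. I'll probe the real fingertip height on bare deck, shut and then part open.

```bash
cat >> h.py <<'E'
def probe(xy,z0,zmin,fmax=4):
    m.servo_line([*xy,z0],rate=.15); m.hold(.1); f0=m.get_contact_force()[2]; z=z0
    while z>zmin:
        z-=.0015; m.servo_line([*xy,z],rate=.05)
        if m.get_contact_force()[2]-f0>fmax: break
    r=m.get_position()[2]; print("probe stop z %.4f F %.1f"%(r,m.get_contact_force()[2]-f0)); return r
E
python3 - <<'E'
from h import *
xy=[.50,-.045]
m.command_gripper(0.0); m.move_to([*xy,.25],rv(-1.4))
probe(xy,.19,.115); m.servo_line([*xy,.2])
m.command_gripper(.055);probe(xy,.19,.115); m.servo_line([*xy,.3])
print(m.get_time())
E
```

```text
probe stop z 0.1158 F 11.5
probe stop z 0.1149 F 0.4
55.825
```

The probe gives a firm result. Shut, the fingertips sit about 13 mm *behind* the reported TCP, not 22 mm ahead, and the wrist images agree (tip at about row 256). I'll use this measured offset, growing with opening. I'll also take fewer, larger steps, since each small step costs time.

```bash
cat >> h.py <<'E'
def tz(w): return .0135+.013*min(w/.085,1)**1.4   # tip height above TCP z at opening w
def insert(xy,zend,psi,tol=.003,fmax=8,start=.018,step=.003,offs=((0,0),)):
    xy=np.array(xy); m.servo_line([*xy,zend+start],rate=.2); f0=np.array(m.get_contact_force()); z=zend+start; i=0; o=np.zeros(2)
    while z>zend+1e-4:
        z=max(z-step,zend); m.servo_line([*(xy+o),z],rate=.06)
        dF=np.array(m.get_contact_force())-f0
        if dF[2]>fmax:
            print("contact z-zend %.4f"%(z-zend),np.round(dF,1),"off",np.round(o,4))
            if z-zend<tol: break
            i+=1
            if i>=len(offs): print("GIVE UP"); return False
            z+=step; o=np.array(offs[i]); m.servo_line([*(xy+o),z],rate=.06)
    print("end dz %.4f"%(m.get_position()[2]-zend),np.round(np.array(m.get_contact_force())-f0,1),"off",np.round(o,4)); return True
SP=[(0,0)]+[(.0025*np.cos(a),.0025*np.sin(a)) for a in np.arange(8)*np.pi/4]
E
python3 - <<'E'
from h import *
t=m.get_time()
zt=.185+.014-tz(.053); print(zt)
pick([.4458,.1056],zt,-1.20,zh=.25)
w=m.get_width()
if w>.04:
    m.servo_line([.4458,.1056,.26],rate=.25); print("lift w",m.get_width(),np.round(m.get_contact_force(),1))
    m.move_to([*PB,.24],rv(YAW))
    print(insert(PB,zt-.038,YAW,offs=SP)); shot(fn="b5")
print(t,m.get_time())
E
```

```text
0.1787896824325798
down F [-0.2 -0.3  0. ]
width 0.051
lift w 0.05082889602155832 [-1.  -0.7 -2.7]
contact z-zend 0.0030 [ 3.8  6.  16.3] off [0. 0.]
end dz 0.0052 [ 3.8  6.  16.3] off [0. 0.]
True
55.825 62.3833
```

Run:
```python
from h import *
m.command_gripper(.07); p=m.get_position(); m.servo_line([p[0],p[1],.28],rate=.3)
m.command_gripper(.085)
# combined look at brick+roll pocket, then the roll
look([.51,-.17],.16,0,"b6",.16)
# roll pick directly
shr=look([.5723,.2723],.18,0,"roll2",.17)
im,T,k=shr; o=ortho(shr,.18,.52,.62,.22,.32,2200)
hsv=cv2.cvtColor(o,cv2.COLOR_RGB2HSV); msk=(hsv[...,2]<75).astype(np.uint8)
n,l,s,c=cv2.connectedComponentsWithStats(msk)
for i in range(1,n):
    if 500<s[i,4]<9000: print(s[i],o2w(c[i],.62,.32,2200))
cv2.imwrite("pics/ro.png",o[:,:,::-1])
a=ortho(load("b6"),.177,.38,.6,-.24,-.08,2200)
I=np.zeros((484,600,3),np.uint8); I[:,:352]=a[:484,:352]; I[:220,355:575]=o[:220,:220]
cv2.imwrite("pics/o2.png",I[:,:,::-1]); print(m.get_time())
```

```text
[  81   81   49   49 1927] [[0.57229938 0.27224961]]Traceback (most recent call last):
  File "<stdin>", line 15, in <module>
ValueError: could not broadcast input array from shape (483,351,3) into shape (484,352,3)
```

Run:
```python
from h import *
a=ortho(load("b6"),.177,.38,.6,-.24,-.08,2200)
cv2.imwrite("pics/o2.png",cv2.convertScaleAbs(a,alpha=1.3)[:,:,::-1]); print(m.get_time())
```

```text
66.0333
```

View pics/o2.png

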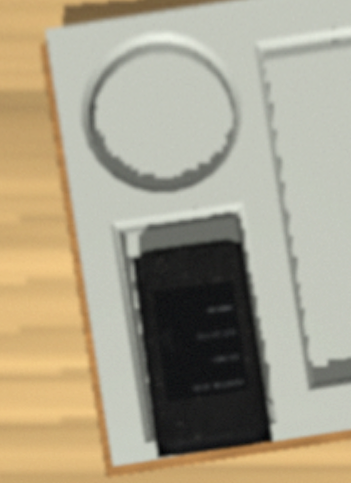

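The view shows the brick short of its cut-out, at −x by about 11 mm (corners (135,257), (242,240), (270,437), (158,456)), with that end riding on the foam. The roll is unmoved. I'll regrasp, shift by the measured difference and reinsert.

Run:
```python
from h import *
cur=np.array([.442,-.1714]); z0=.162-tz(.053)+.003
pick(cur,z0,YAW,zh=.25)
m.servo_line([*cur,z0+.025],rate=.15); d=PB-cur; print("w",m.get_width())
print(insert(PB,z0-.003,YAW,fmax=12,offs=SP))
m.command_gripper(.07); p=m.get_position(); m.servo_line([p[0],p[1],.28],rate=.3); m.command_gripper(.085)
s=look([.46,-.17],.177,YAW,"b7",.16)
a=ortho(s,.177,.38,.6,-.24,-.08,2200); cv2.imwrite("pics/o3.png",cv2.convertScaleAbs(a,alpha=1.3)[:,:,::-1])
hs=cv2.cvtColor(a,cv2.COLOR_RGB2GRAY); mk=(hs<55).astype(np.uint8); mk=cv2.morphologyEx(mk,cv2.MORPH_OPEN,np.ones((9,9)))
c=max(cv2.findContours(mk,0,1)[0],key=cv2.contourArea); r=cv2.minAreaRect(c); print(r,o2w(r[0],.6,-.08,2200)); print(m.get_time())
```

```text
down F [-0.1  0.1 -0.4]
width 0.0509
w 0.05081252781532118
contact z-zend 0.0000 [-3.8 -1.6 12.7] off [0. 0.]
end dz 0.0009 [-3.8 -1.6 12.7] off [0. 0.]
True
((197.25563049316406, 328.1814880371094), (209.01821899414062, 112.43567657470703), 81.7028579711914) [[ 0.4508266  -0.16966165]]
73.4
```

View pics/o3.png

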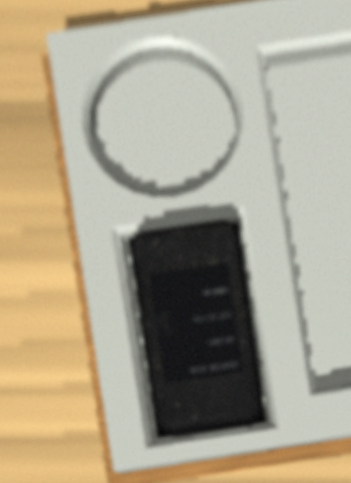

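Seated: the foam margin is visible all round the brick (centre (197,328)), and the end height was reached. Now the roll, then looks at the large case and the pocket.

Run:
```python
from h import *
s=look([.5723,.2723],.18,0,"roll3",.17); o=ortho(s,.18,.50,.64,.2,.34,2200)
hsv=cv2.cvtColor(o,cv2.COLOR_RGB2HSV); n,l,st,c=cv2.connectedComponentsWithStats((hsv[...,2]<75).astype(np.uint8))
cand=[o2w(c[i],.64,.34,2200)[0] for i in range(1,n) if 1000<st[i,4]<3000 and abs(st[i,2]-st[i,3])<12]; print(cand)
xy=cand[0]; zt=.156-tz(.064)
pick(xy,zt,0,zh=.27); w=m.get_width()
if .055<w<.07:
    m.servo_line([*xy,.25],rate=.3); m.move_to([*PR,.22],rv(0))
    print(insert(PR,zt+.0175,0,offs=SP))
    m.command_gripper(.08); p=m.get_position(); m.servo_line([p[0],p[1],.28],rate=.3); m.command_gripper(.085)
    s=look(PR,.197,0,"roll4",.17); o=ortho(s,.197,.49,.63,-.22,-.08,2200)
    hsv=cv2.cvtColor(o,cv2.COLOR_RGB2HSV); n,l,st,c=cv2.connectedComponentsWithStats((hsv[...,2]<75).astype(np.uint8))
    print([o2w(c[i],.63,-.08,2200)[0] for i in range(1,n) if 1000<st[i,4]<3000],PR)
    look([.437,.096],.185,0,"large",.2)
    a=ortho(load("large"),.185,.36,.52,-.0,.2,2000); cv2.imwrite("pics/o4.png",cv2.convertScaleAbs(np.vstack([a,cv2.resize(o,(a.shape[1],280))]),alpha=1.5)[:,:,::-1])
print(m.get_time())
```

```text
[array([0.57212706, 0.27221825])]
down F [-0.   0.6 -0.6]
width 0.0634
end dz 0.0001 [0.8 0.1 1.1] off [0. 0.]
True
[array([ 0.55544119, -0.15339092]), array([ 0.49424084, -0.16630213])] [ 0.5554 -0.1529]
84.6083
```

View pics/o4.png

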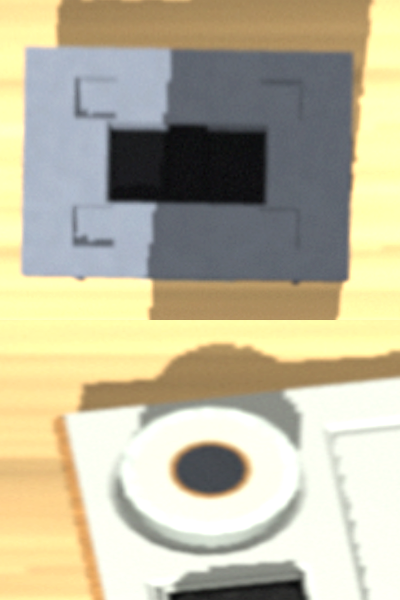

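The roll is seated (core .5554,−.1534 vs target .5554,−.1529). The large lid measures 163 x 114 mm, centred at (.4381,.1065) with psi −.017. Moving it now.

```bash
cat >> h.py <<'E'
PSL=-(np.pi/2-YAW)
E
python3 - <<'E'
from h import *
xy=[.4381,.1065]; zt=.169-tz(.02)
pick(xy,zt,-.017,f=80,open_=.038,zh=.24); w=m.get_width()
if .015<w<.026:
    m.servo_line([*xy,zt+.10],rate=.2); print("w",m.get_width(),np.round(m.get_contact_force(),1))
    m.move_to([*PL,zt+.10],rv(PSL)); m.hold(.2)
    print(insert(PL,zt+.0172,PSL,fmax=12,offs=SP),np.round(m.get_position(),4))
print(m.get_time())
E
```

```text
down F [ 0.8 -0.5 -0.1]
width 0.0178
w 0.01774088280636684 [-0.4  0.7 -6.1]
end dz 0.0004 [0.9 0.4 3.3] off [0. 0.]
True [ 0.5145 -0.2697  0.1714]
91.3917
```

It went in without contact. I'll release, then look at the lid with its recesses and at the small case.

Run:
```python
from h import *
m.command_gripper(.038); p=m.get_position(); m.servo_line([p[0],p[1],.29],rate=.3); m.command_gripper(.085)
a=ortho(look(PL,.202,PSL,"ll",.2),.202,.415,.615,-.36,-.18,2000)
b=ortho(look([.592,.13],.175,.15,"sm",.2),.175,.52,.66,.04,.22,2000)
print(m.get_time())
I=np.zeros((400,750,3),np.uint8)
I[:a.shape[0],:a.shape[1]]=a; I[:b.shape[0],380:380+b.shape[1]]=b
cv2.imwrite("pics/o5.png",cv2.convertScaleAbs(I,alpha=1.5)[:,:,::-1])
```

```text
95.225
```

View pics/o5.png

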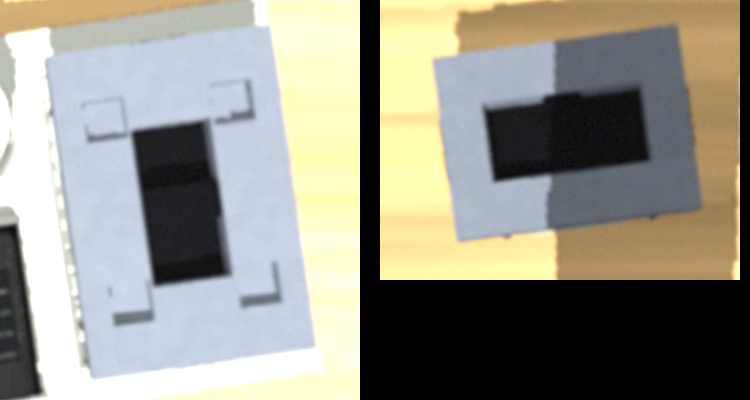

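The large lid is centred at (.5135,−.2706), yaw .142, matching the release point. The small case is at (.5931,.1264), psi .137, and measures 123 x 92 mm. Stacking it, then looking at the carton, tags and jar.

Run:
```python
from h import *
xy=[.5931,.1264]; zt=.159-tz(.02); L=np.array([.5138,-.2704]); ps=-(np.pi/2-.142)
pick(xy,zt,.137,f=70,open_=.038,zh=.24); w=m.get_width()
if .014<w<.026:
    m.servo_line([*xy,zt+.10],rate=.2); print("w",m.get_width(),np.round(m.get_contact_force(),1))
    m.move_to([*L,zt+.11],rv(ps)); m.hold(.2)
    ok=insert(L,zt+.0675,ps,fmax=12,start=.015,offs=SP); print(ok,np.round(m.get_position(),4))
    if ok:
        m.command_gripper(.038); p=m.get_position(); m.servo_line([p[0],p[1],.32],rate=.3); m.command_gripper(.085)
        m.hold(.2)
        a=ortho(look(L,.242,ps,"ss",.2),.242,.425,.605,-.34,-.20,2000)
        b=ortho(look([.432,.34],.16,0,"ct",.22),.166,.37,.50,.23,.46,2000)
        I=np.zeros((560,780,3),np.uint8); I[:a.shape[0],:a.shape[1]]=a; I[:b.shape[0],300:300+b.shape[1]]=b
        c=ortho(load("ct"),.149,.37,.50,.23,.46,2000); I[280:280+c.shape[0],300:300+c.shape[1]]=c
        cv2.imwrite("pics/o6.png",cv2.convertScaleAbs(I,alpha=1.2)[:,:,::-1])
print(m.get_time())
```

```text
down F [ 0.3 -0.1 -0. ]
width 0.018
w 0.0183241338696955 [-0.1 -0.2 -3. ]
end dz 0.0001 [ 0.9 -1.   1. ] off [0. 0.]
True [ 0.514  -0.2705  0.2114]
106.4
```

View pics/o6.png

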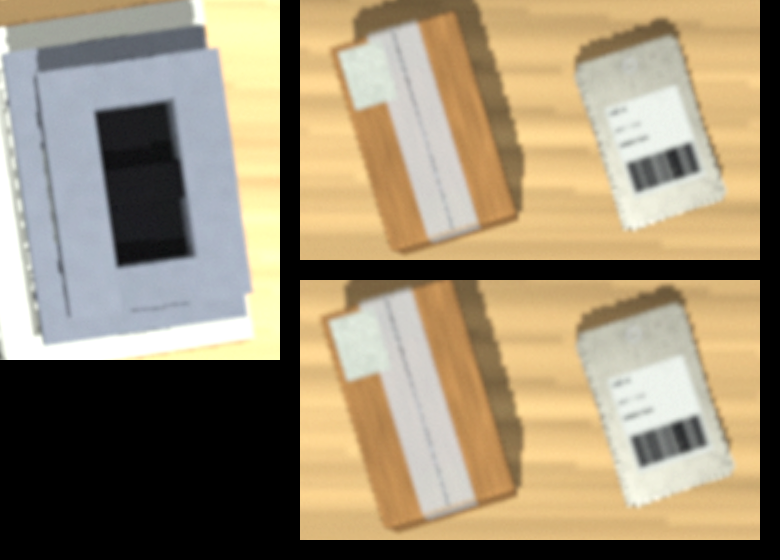

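The small case is seated at the recess height with 1 N (lid centre (144,183) → .5136,−.2722, yaw ≈ .14). Carton at (.4345,.3965), yaw .30, and tags at (.4382,.2821), yaw .297; both match their given sizes. Stacking both, then looking at the jar.

Run:
```python
from h import *
S=np.array([.5136,-.2722]); ps=.14
def pp(xy,psi,ztip,rise,w,f,wo,lift):
    zt=ztip-tz(w); pick(xy,zt,psi,f=f,zh=.25); g=m.get_width()
    if abs(g-w)>.008: print("BAD GRASP"); raise SystemExit
    m.servo_line([*xy,zt+lift],rate=.3); m.move_to([*S,zt+lift],rv(ps)); m.hold(.2); print("w",m.get_width())
    insert(S,zt+rise+.0005,ps,fmax=5,start=.012); m.hold(.1)
    m.command_gripper(wo); p=m.get_position(); m.servo_line([p[0],p[1],p[2]+.06],rate=.2); print(m.get_time())
pp([.4345,.3965],.30,.142,.112,.066,45,.08,.15)
pp([.4382,.2821],.297,.135,.148,.053,30,.075,.18)
m.command_gripper(.085)
b=ortho(look(S,.297,ps,"st",.17),.297,.43,.60,-.35,-.19,2000)
s=look([.562,.385],.172,0,"jar",.2); a=ortho(s,.172,.50,.62,.32,.45,2000)
I=np.zeros((360,600,3),np.uint8);I[:a.shape[0],:a.shape[1]]=a;I[:b.shape[0],270:270+b.shape[1]]=b
cv2.imwrite("pics/o7.png",I[:,:,::-1]); print(m.get_time())
```

```text
down F [-0.5 -0.3  0.6]
width 0.0651
w 0.06502526389952519
end dz 0.0001 [-1.3 -0.2  0.3] off [0. 0.]
114.225
down F [0.7 0.8 0.8]
width 0.0516
w 0.05133095878986311
end dz -0.0000 [-0.6  0.7  0.3] off [0. 0.]
123.325
126.9833
```

View pics/o7.png

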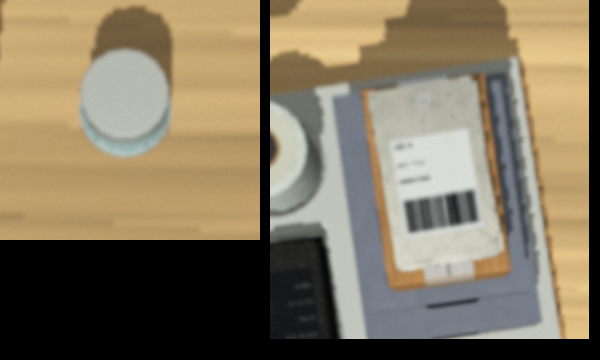

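Carton and tags are squared and centred on the stack (tags at .5136,−.2733). The jar cap is at (125,94), 45 mm across → (.573,.3875). The tape is close on its +y side, so I'll grip it along x.

Run:
```python
from h import *
S=np.array([.5136,-.2728]); ps=-1.43; xy=[.573,.3875]
zt=.136-tz(.05); pick(xy,zt,-1.5,f=35,zh=.25); g=m.get_width()
if .044<g<.056:
    m.servo_line([*xy,zt+.20],rate=.3); m.move_to([*S,zt+.20],rv(ps)); m.hold(.2); print("w",m.get_width())
    insert(S,zt+.1675,ps,fmax=5,start=.012); m.hold(.1)
    m.command_gripper(.075); p=m.get_position(); m.servo_line([p[0],p[1],p[2]+.08],rate=.2)
    m.move_to([.44,-.1,.46],rv(0)); m.hold(.3); shot(fn="f1"); m.move_to([.44,.3,.46],rv(0)); m.hold(.2); shot(fn="f2"); shot("side",fn="f3")
    I=[cv2.resize(cv2.imread(f"pics/{n}.png"),(400,300)) for n in("f1","f2","f3")]
    a=cv2.cvtColor(ortho(load("f1"),.339,.45,.58,-.34,-.2,2100),cv2.COLOR_RGB2BGR)
    I.append(cv2.resize(a,(400,300)))
    cv2.imwrite("pics/m3.png",np.vstack([np.hstack(I[:2]),np.hstack(I[2:])]))
print(m.get_time())
```

```text
down F [ 0.5  0.2 -0. ]
width 0.0476
w 0.047473991426923434
end dz -0.0002 [-1.1  0.3  0.6] off [0. 0.]
139.175
```

View pics/m3.png

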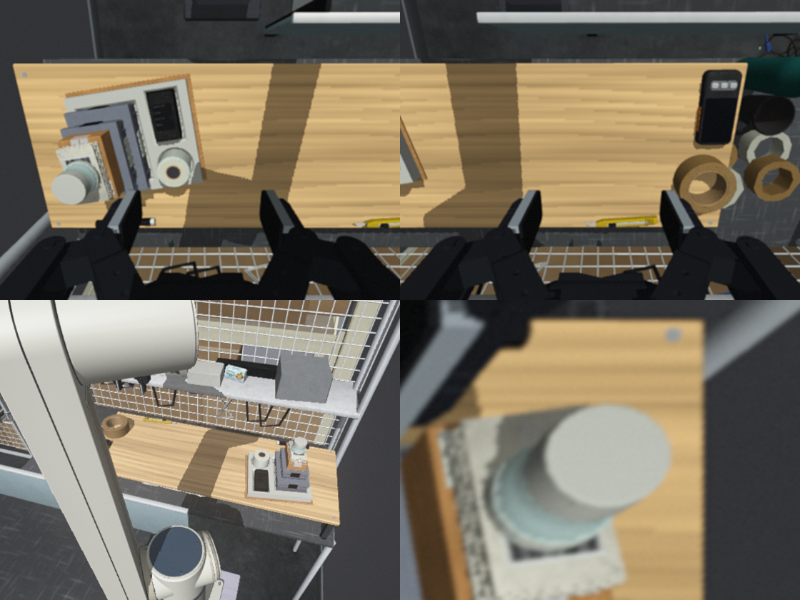

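The stack stands upright with the jar centred (.513,−.2725). Tape, terminal, cutter and marker are where they were. Last numeric check of brick and roll before handing in.

Run:
```python
from h import *
s=look([.46,-.15],.21,YAW,"fb",.2)
a=ortho(s,.177,.38,.52,-.225,-.10,2200); mk=(cv2.cvtColor(a,cv2.COLOR_RGB2GRAY)<55).astype(np.uint8); mk=cv2.morphologyEx(mk,cv2.MORPH_OPEN,np.ones((9,9)))
c=max(cv2.findContours(mk,0,1)[0],key=cv2.contourArea); r=cv2.minAreaRect(c); print("brick",r,o2w(r[0],.52,-.10,2200),PB)
o=ortho(s,.197,.49,.63,-.22,-.08,2200); n,l,st,c=cv2.connectedComponentsWithStats((cv2.cvtColor(o,cv2.COLOR_RGB2HSV)[...,2]<75).astype(np.uint8))
print("roll",[o2w(c[i],.63,-.08,2200)[0] for i in range(1,n) if 1000<st[i,4]<3000],PR)
b=ortho(s,.177,.38,.62,-.24,-.08,2200); cv2.imwrite("pics/o8.png",cv2.convertScaleAbs(b,alpha=1.3)[:,:,::-1]); print(m.get_time())
```

```text
brick ((152.37997436523438, 151.66000366210938), (207.889404296875, 111.15719604492188), 81.8698959350586) [[ 0.45106363 -0.16926362]] [ 0.4536 -0.1686]
roll [array([ 0.55587255, -0.1533254 ])] [ 0.5554 -0.1529]
141.0333
```

View pics/o8.png

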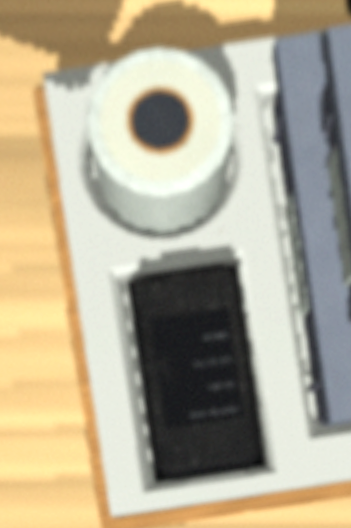

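Brick and roll both sit inside their cut-outs, so I'm handing in.

```bash
python3 -c "
from h import *
print(m.get_time(),m.sign_off())"
```

```text
the job is handed in; nothing more can be done
141.0333 None
```

The kit is packed and handed in at 141 s of the 210 s; the hand-in itself reports no verdict. All five optional pieces were there. The brick and label roll are in their own cut-outs and the large case is in the big one. On it stand the small case (feet in the recesses), carton, tags and jar.

**Last checks**
- **Cut-outs:** the roll is within 1 mm of its cut-out's centre. The brick is about 2.6 mm off along its length, with foam visible all round it.
- **Cases:** both reached their expected heights with 1–3 N of contact. The small case's lid centre is about 2 mm from the large one's.
- **Stack:** the tags and jar are within about 1 mm of the small case's axis. I did not measure the carton's position after placing it, but it looked squared and centred in the picture.
- **Bystanders:** the final pictures show the tape, terminal, cutter and marker where they were. I checked this by eye, not by measurement.

**What disagreed or went wrong**
- **Fingertips:** a probe on the bare deck put them about 13 mm behind the reported tool point when shut, not 22 mm ahead as described. My first brick grasp closed above the brick because of this. The probe took about 30 s, and I used the measured offset from then on.
- **Brick:** it first landed about 11 mm off, with one end up on the foam. I did not find out whether it had been knocked or had shifted in the grip. I picked it up again and seated it.

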